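Slide the sample block onto the cold plate and seat its probe

TASK

Slide the aluminium sample block along the bench, without lifting it off, until it sits squarely on the pale blue cold plate. Then take the orange-handled probe from the purple rack and push its steel rod through the leaning blue guide tube above the plate until its black shoulder is fully home on the tube's mouth, and let go. Leave the block in its place, and do not disturb the grey-handled spare probe or the other things on the bench.

Things in the scene. Friction and masses are not known exactly. Their poses are not given: they have to be found in the camera images.
- block: Loose aluminium slab, 80 (its x) x 190 (its y) x 14 mm high, 0.45 kg, black disc at the centre of its top, yellow patch towards +y. Origin: centre of underside; z up. Near its -y end stands a black grip fin, 14 mm thick (along x), 30 mm wide (along y), from the slab's top to 56 mm above the bench, centred 80 mm from the origin.
- block_grip (a point): Middle of the block's black grip fin, 42 mm above the bench; axes as the block's.
- station: Fixed. Origin: centre of the pale blue cold plate, flush in the bench, 100 mm (its x) x 210 mm (its y); the block belongs centred on it, axes along the plate's, fin towards the plate's -y. A steel foot 40 x 60 mm and a post 107 mm high stand at x -85, y +40 mm (robot side); a 10 mm bar at 97 mm height runs from the post along +x to the guide tube.
- guide: Blue tube fixed to the station, 27 mm outside (33 mm at the mouth), 40 mm long, bore 16 mm, flared to 22 mm over its top 8 mm. Origin: centre of its upper mouth, at x 0, y +50, z 115 mm in the station's frame. z: along the bore, up out of the mouth, leaning 30 degrees from vertical towards the station's +y (the robot's left); x: the station's x.
- probe: Loose probe, orange handle, 0.13 kg. Origin: centre of the underside of its black shoulder disc (34 mm wide, 6 mm thick); z along the rod to the handle. Below: steel rod 12 mm wide, 100 mm long, tapered over the last 8 mm. Above: square handle 26 x 26 mm (faces along x and y), from z 6 to 66 mm. Stands in either hole of the rack, shoulder on the rack's top.
- probe_tip (a point): Tip of the orange-handled probe's rod, 100 mm below its origin.
- spare: Spare probe, the same in shape but with a grey handle, in the rack's other hole; to be left alone.
- rack: Fixed purple rack, 200 mm (its x) x 80 mm x 110 mm high, origin under its centre; two 15 mm holes in the top plate at x = +-50 mm, y = 0.
- amber: Bystander: amber glass bottle, 60 mm diameter, 130 mm high; origin under its centre.
- jar: Bystander: white jar with blue cap, 48 mm diameter, 65 mm high; origin under its centre.
- beaker: Bystander: white beaker, 68 mm diameter, 85 mm high; origin under its centre.
- tape: Bystander: green tape roll lying flat, 90 mm diameter, 20 mm high; origin under its centre.
- bung: Bystander: blue conical bung, 48 mm diameter, 35 mm high; origin under its centre.
- driver: Bystander: screwdriver lying on the bench along its x.
Things that resemble listed ones, but are neither listed nor needed, are in the scene too. Of the things like the probe, leave any that is pink or turquoise; of the rest the smaller one is meant.

How it is judged (in metres and radians):
On the way, in this order (a step that is already met when the one before it is completed fails the run):
1. The block has been slid onto the cold plate and lies squarely on it (x of block in the frame of station between -0.013 and 0.013 m and y of block in the frame of station between -0.013 and 0.013 m and angle between the x axis of block and the x axis of station, either way round below 0.17 rad and height (world z) of block below 0.004 m and angle between block's own z axis and vertical below 0.05 rad and linear speed of block below 0.02 m/s), for 0.3 s.
2. With the block in place, the probe's rod has entered the guide tube by at least 45 mm, past its lower end (x of block in the frame of station between -0.013 and 0.013 m and y of block in the frame of station between -0.013 and 0.013 m and angle between the x axis of block and the x axis of station, either way round below 0.17 rad and height (world z) of block below 0.004 m and angle between block's own z axis and vertical below 0.05 rad and x of probe_tip in the frame of guide between -0.012 and 0.012 m and y of probe_tip in the frame of guide between -0.012 and 0.012 m and z of probe_tip in the frame of guide below -0.045 m), for 0.1 s.
At the end, for the whole second after the job is handed in: Block flat and at rest, centre within 13 mm of the plate's along each plate axis, turned under 0.17 rad from it; orange probe released and at rest in the guide tube, shoulder within 6 mm of the mouth along and across the bore, rod within 0.17 rad of the bore axis; bystanders where they stood (all of step 1 and x of probe in the frame of guide between -0.006 and 0.006 m and y of probe in the frame of guide between -0.006 and 0.006 m and z of probe in the frame of guide between -0.006 and 0.006 m and angle between the z axis of probe and the z axis of guide, either way round below 0.17 rad and linear speed of probe below 0.02 m/s); the robot touches nothing.
It fails at once if The block is lifted more than 15 mm off the bench (height (world z) of block above 0.015 m).
It fails at once if The spare probe is moved more than 20 mm (distance of spare from where it was at the start of the episode above 0.02 m).
It fails at once if The amber bottle, jar, beaker, tape roll, bung or screwdriver is moved more than 30 mm (distance of any of amber, jar, beaker, tape, bung, driver from where it was at the start of the episode above 0.03 m).
It also fails if it takes over 59 s, if anything falls off the work surface, if the arm or the gripper's body presses on something with over 40 N, if the wrist force passes 120 N, or if a joint passes its speed limit or range.

ROBOT

A 6-joint arm with a two-finger parallel gripper is mounted at the origin on the work surface. World frame = base frame: x ahead of the robot, y to its left, z up, the work surface at z = 0. Lengths are in m, angles in degrees, forces in N, time in s.
With the tool pointing down it reaches from about 0.375 to 0.9 m from the base axis. Payload 3.1 kg.
Tool frame: the origin (TCP) lies at the very end of the fingers, on their centre line; the grasp point (between the pads) lies 19 mm behind it; z points along the fingers, y is the line along which they close (so a half turn about z gives the same grasp; the last joint's range is limited). The gripper opens to 87 mm and grips with 3 to 60 N. Pads are 19 mm wide; open, the fingers measure 117 mm over their backs; the gripper's body (75 mm by 190 mm) begins 51 mm behind the grasp point.
Start: joints at [54.23, 30.224, 82.088, -0, 67.689, -10.227], TCP at [0.269, 0.564, 0.223] pointing down, gripper open.
Joint ranges: [-176.69, 176.69], [-43.24, 126.21], [12.49, 139.97], [-82, 262], [0, 151.66], [-163.58, 163.58]. Speed limits (degrees/s): [159.86, 159.86, 180, 180, 180, 180].

INTERFACE

Orientations are given as a 3x3 rotation matrix whose columns are the frame's x, y, z axes.
In Python, from rig import readout, viewer, ticket gives the robot as it stands.
- The arm moves only by the tool send_rows, never from a script. Its argument "moves" is a list of rows, each a list of 6 numbers: the shift along the tool's x, y, z in units of 250 mm (1.0 is 250 mm), then the turn, a rotation vector about the tool's x, y, z in units of 90 degrees (1.0 is 90 degrees). A call has 1 to 12 rows; each row is the pose to reach, as a shift and turn from the pose commanded when the call began, along the tool's axes at that moment; what a row does not reach only later rows make up. A row lasts 1/10 s, in which the tool goes at most 50 mm and 8.59 degrees, less where a joint would pass 70% of its speed; a pose out of reach is approached as far as the arm can. A call with a number of a shift or a turn outside -1 to 1 is refused whole. A call with a gripper value outside its range is refused whole. "grip" is the opening, from 0 (shut) to 1 (fully open), set as the call begins (left out, the last holds). The fingers move at their own pace and stop on an object; the grip force is fixed at half the most. Time passes only in rows, so rows that repeat a pose let the fingers close. It gives the time, the measured TCP pose, the force, the opening and the grip force at its end, in the units of the state.
- readout.read_state(): the state, without advancing time (a new reading comes with each control period).
- viewer.capture(name): name is "scene" or "top" or "wrist"; returns (picture, depth): 480x640x3 uint8, red, green, blue; 480x640 float32, m along the optical axis (not along the pixel's ray), 0 where there is no reading.
- viewer.camera_info(name): a dict with "fx", "fy", "cx", "cy" (pixels), "R" (3x3) and "t" (3): a world point X has camera coordinates R X + t; the wrist camera has in their place "tool_from_camera" (4x4, takes a point from camera to tool coordinates, whose origin is the TCP and whose axes are the flange's). Camera axes: x right, y down, z forward; pixel columns grow to the right and rows downward; lengths in m; the calibration is good to about 2 mm. A picture is of the moment at which its call begins: read the wrist's pose just before it. camera_info takes no time and is no camera call.
- ticket.hand_in(): hands the job in; it is judged then, once.
The state is a dict: "time_s": time; "joint_positions": joint angles; "qvel": joint speeds; "tau": joint torques, N m; "position": TCP position; "tcp_rot": TCP orientation; "force": force on the tool from outside, world axes, zero at the start; "moment": the same for the moment, N m; "opening": opening from 0.0 (shut) to 1.0 (fully open); "grasp_force": force on a finger pad.
Only numpy, scipy, OpenCV 4.12 (cv2) and the standard library are available. Lean on these libraries where they do the work, as an engineer would, in place of code of your own. Each camera call takes 0.05 s, during which the arm holds its last target. There are 200 camera calls.

## Working session

There is one attempt and no reset: what is moved stays moved. The work goes in short steps, Python scripts to look and compute and a tool call to move; the robot and the scene stay as the last step left them, time stands still between calls to the robot, and variables do not carry over. Pictures are saved under pics/ and viewed, at most 10 in all, crops included, and the job is handed in when it is done.

Besides the shell and the picture viewer there is one more tool, called after "Call:" as name(argument=value, ...) on one line, values as JSON. send_rows: Moves the arm, as the interface text tells. Shifts and turns lie within -1 to 1; 1 stands for 250 mm of shift or 90 degrees of turn. Its arguments: {"type":"object","properties":{"moves":{"type":"array"},"grip":{"type":"number"}},"required":["moves"]}

```bash
mkdir -p pics; ls; python3 - <<'E'
from rig import readout, viewer
import cv2,numpy as np
print(readout.read_state())
for n in("scene","top"):
    p,d=viewer.capture(n); cv2.imwrite(f"pics/{n}0.png",p[...,::-1]); np.savez(f"{n}0.npz",p=p,d=d)
    print(n,viewer.camera_info(n))
print(viewer.camera_info("wrist"))
E
```

```text
pics
{'time_s': 0.0, 'joint_positions': array([ 5.42291706e+01,  3.02790183e+01,  8.21588419e+01, -6.14571160e-04,
        6.76860855e+01, -1.02284041e+01]), 'qvel': array([0.06382547, 0.06578947, 0.02566703, 0.09779409, 0.07269365,
       0.03851474]), 'tau': array([ 2.59066073e-04, -4.40037024e+01, -1.76590776e+01,  6.32920861e-02,
        5.82050357e-02, -1.72877708e-04]), 'position': array([0.26903394, 0.56331154, 0.22155742]), 'tcp_rot': array([[-9.02267785e-01,  4.31174286e-01, -1.25647041e-03],
       [ 4.31175954e-01,  9.02266144e-01, -1.76098575e-03],
       [ 3.74378938e-04, -2.13064054e-03, -9.99997660e-01]]), 'force': array([ 0.48429578, -0.34859169, -0.07940439]), 'moment': array([ 0.01848219, -0.02600816, -0.02545699]), 'grasp_force': 0.0, 'opening': 0.9991209533172104}
scene {'fx': 549.0744031067798, 'fy': 549.0744031067798, 'cx': 324.6568174722685, 'cy': 229.8904808886843, 'R': array([[ 0.26130492,  0.96516183,  0.01350455],
       [ 0.57805753, -0.14526647, -0.80296149],
       [-0.77302602,  0.21762419, -0.5958779 ]]), 't': array([-0.20399404, -0.25093706,  1.66316662])}
top {'fx': 495.564940031273, 'fy': 495.564940031273, 'cx': 317.13276848795863, 'cy': 241.03905258363062, 'R': array([[-0.02570773, -0.99949652,  0.01859636],
       [-0.98692177,  0.0224142 , -0.15963402],
       [ 0.15913682, -0.02245698, -0.98700109]]), 't': array([0.04749302, 0.57458365, 1.04684129])}
{'fx': 428.6411750037762, 'fy': 428.6411750037762, 'cx': 320.32388165597183, 'cy': 237.62651664018887, 'tool_from_camera': array([[ 6.38242706e-04, -9.55197758e-01, -2.95967628e-01,
         8.22034490e-02],
       [ 9.99999681e-01,  4.67586629e-04,  6.47384325e-04,
        -4.48017297e-04],
       [-4.79989550e-04, -2.95967946e-01,  9.55197751e-01,
        -1.59994102e-01],
       [ 0.00000000e+00,  0.00000000e+00,  0.00000000e+00,
         1.00000000e+00]])}
```

View pics/top0.png

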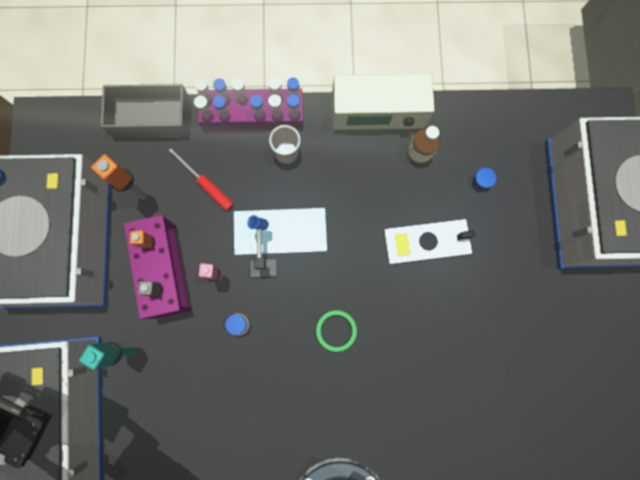

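View pics/scene0.png

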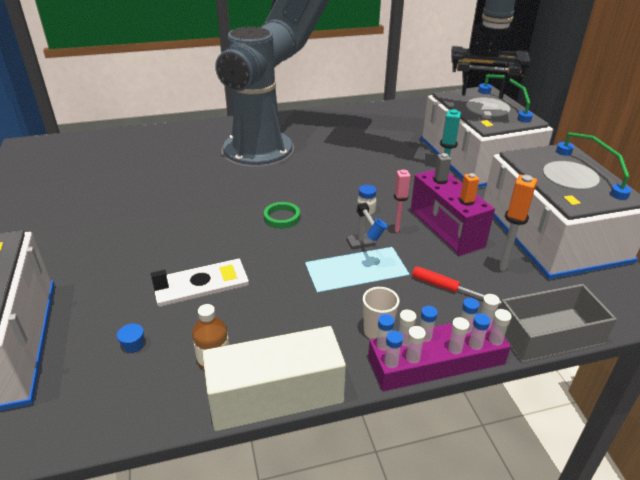

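The top view shows the plate around (280,231), the guide tube at (258,222), and the block with its disc at (428,241) and fin at (467,236). There are two orange probe-like things: the small one in the purple rack at (140,240), and a larger one standing free at (107,165). The pink one (208,271) and the turquoise one (95,355) are excluded. The smaller orange one, in the rack, fits the description. Next I'll confirm it in a crop and measure.

```bash
cat > h.py <<'E'
import numpy as np,cv2
from rig import viewer
def ray(ci,uv,z):
    uv=np.atleast_2d(np.array(uv,float)); R,t=ci["R"],ci["t"]
    d=np.c_[(uv[:,0]-ci["cx"])/ci["fx"],(uv[:,1]-ci["cy"])/ci["fy"],np.ones(len(uv))]@R
    c=-R.T@t; return c+d*((z-c[2])/d[:,2])[:,None]
def cloud(ci,d):
    v,u=np.mgrid[:480,:640]
    P=np.stack([(u-ci["cx"])/ci["fx"]*d,(v-ci["cy"])/ci["fy"]*d,d],-1)
    return (P-ci["t"])@ci["R"]
def proj(ci,X):
    c=np.atleast_2d(X)@ci["R"].T+ci["t"]
    return np.c_[c[:,0]/c[:,2]*ci["fx"]+ci["cx"],c[:,1]/c[:,2]*ci["fy"]+ci["cy"]]
E
python3 - <<'E'
from h import *
Z=np.load("top0.npz");p,d=Z["p"],Z["d"];ci=viewer.camera_info("top")
P=cloud(ci,d);hsv=cv2.cvtColor(p,cv2.COLOR_RGB2HSV)
print("plane z chk",P[300,430],P[231,300],P[232,445])
def rect(m,z,name):
    n,l,s,c=cv2.connectedComponentsWithStats(m.astype(np.uint8))
    k=1+np.argmax(s[1:,4]); vv,uu=np.where(l==k); X=ray(ci,np.c_[uu,vv],z)[:,:2].astype(np.float32)*1000
    print(name,s[k],cv2.minAreaRect(X),"depth z",np.median(P[...,2][l==k]))
    r=cv2.minAreaRect(X); print(cv2.boxPoints(r).round(1).tolist())
box=lambda u0,u1,v0,v1:np.pad(np.ones((v1-v0,u1-u0),bool),((v0,480-v1),(u0,640-u1)))
H,S,V=[hsv[...,i].astype(int) for i in range(3)]
rect((V>150)&box(225,335,200,262),0.0,"plate")
rect((V>130)&box(375,480,210,270),0.014,"block")
for nm,uv,z in(("disc",(428,241),.014),):print(nm,ray(ci,uv,z))
# rack
m=box(115,195,205,325)&(P[...,2]>.1)&(P[...,2]<.12)&(S>80)&((H>130)&(H<170))
rect(m,.11,"rack")
for nm,b in(("orange",(125,160,222,255)),("grey",(135,165,275,300))):
    m=box(*b)&(P[...,2]>.165)
    print(nm,m.sum(),P[m].mean(0),P[m].max(0),P[m].min(0))
m=box(235,285,205,285)&(P[...,2]>.05);
bl=m&(H>100)&(H<125)&(S>120); print("tube",bl.sum(),P[bl].mean(0),P[bl].max(0),P[bl].min(0))
# spots
for nm,uv in dict(bung=(486,178),tape=(337,331),jar=(237,324),pink=(208,271),bottle=(427,140),big=(107,165),teal=(95,355),drv=(215,190),beaker=(284,145)).items(): print(nm,P[uv[1],uv[0]].round(3))
a=cv2.resize(p[190:330,110:350],None,fx=3.3,fy=3.3,interpolation=cv2.INTER_CUBIC);cv2.imwrite("pics/c1.png",a[...,::-1])
E
```

```text
plane z chk [ 0.44185755 -0.21898605  0.00225207] [ 6.07284302e-01  7.13966072e-02 -1.45865667e-04] [ 0.5948564  -0.25996001  0.014679  ]
plate [ 233  208   94   50 3959] ((605.3930053710938, 117.90007781982422), (110.88339233398438, 213.49989318847656), 1.0294945240020752) depth z 0.00016774553989517166
[[548.0, 223.60000610351562], [551.9000244140625, 10.199999809265137], [662.7000122070312, 12.199999809265137], [658.9000244140625, 225.60000610351562]]
block [ 384  219   89   45 2732] ((575.5994262695312, -219.63693237304688), (83.84932708740234, 193.50621032714844), 5.78824520111084) depth z 0.013256109553921971
[[524.0999755859375, -127.5999984741211], [543.5999755859375, -320.1000061035156], [627.0999755859375, -311.70001220703125], [607.5999755859375, -119.0999984741211]]
disc [[ 0.575031   -0.21982346  0.014     ]]
rack [ 125  216   56  103 3221] ((521.0903930664062, 373.6986389160156), (200.61183166503906, 82.7602310180664), 11.171753883361816) depth z 0.10926982519467389
[[414.70001220703125, 394.8999938964844], [430.70001220703125, 313.70001220703125], [627.5, 352.5], [611.5, 433.70001220703125]]
orange 208 [0.56429075 0.37409534 0.20241851] [0.58293099 0.39858099 1.1240734 ] [0.40169905 0.05809917 0.16520005]
grey 208 [0.46900575 0.3521275  0.21142662] [0.48557555 0.380204   1.1240734 ] [0.40169905 0.05809917 0.16518195]
tube 184 [0.60639438 0.15979813 0.11291716] [0.62097944 0.17835651 1.1240734 ] [0.40169905 0.05809917 0.08873195]
bung [ 0.716 -0.358  0.031]
tape [ 0.378 -0.007 -0.002]
jar [0.4   0.207 0.067]
pink [0.502 0.248 0.171]
bottle [ 0.782 -0.209  0.105]
big [0.693 0.419 0.243]
teal [0.353 0.434 0.224]
drv [0.703 0.263 0.022]
beaker [0.812 0.105 0.008]
```

View pics/c1.png

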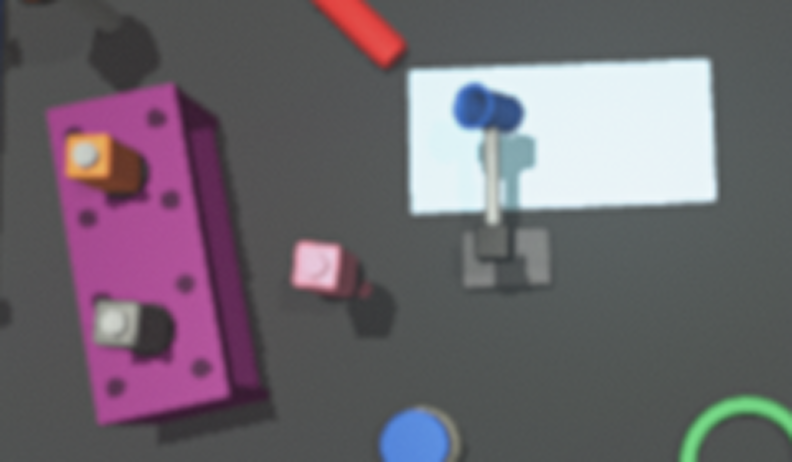

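The crop confirms the small orange square handle sits in the purple rack at crop (88,155), with the grey spare at (115,322). The free-standing orange probe is bigger, so it's out. The plate's minAreaRect is inflated by the bar, so I'll use the corners I read instead.

```bash
python3 - <<'E'
from h import *
Z=np.load("top0.npz");p,d=Z["p"],Z["d"];ci=viewer.camera_info("top");P=cloud(ci,d)
c=np.array([(408,70),(710,60),(716,201),(411,214)])/3.3+[110,190]-.35
C=ray(ci,c,0)*1000;print(C.round(1)[:,:2].tolist(),np.linalg.norm(np.roll(C,-1,0)-C,axis=1).round(1),C.mean(0).round(1))
e=(C[0]-C[1]+C[3]-C[2])[:2];yaw=np.degrees(np.arctan2(-e[0],e[1]));print("yaw",yaw)
# edge rows per column of plate
V=p.max(2).astype(float)
top=[];bot=[]
for u in list(range(240,246))+list(range(285,320)):
    col=V[195:270,u];a=np.where(col>155)[0]
    f=lambda i,j:i+(155-col[i])/(col[j]-col[i])*(j-i)
    top.append((u,195+f(a[0]-1,a[0])));bot.append((u,195+f(a[-1],a[-1]+1)))
T=ray(ci,top,0);B=ray(ci,bot,0)
pt=np.polyfit(T[:,1],T[:,0],1);pb=np.polyfit(B[:,1],B[:,0],1);print("edges",pt,pb)
L=[];R_=[]
for v in range(216,248):
    row=V[v,220:340];a=np.where(row>155)[0]
    f=lambda i,j:i+(155-row[i])/(row[j]-row[i])*(j-i)
    L.append((220+f(a[0]-1,a[0]),v));R_.append((220+f(a[-1],a[-1]+1),v))
L=ray(ci,L,0);R_=ray(ci,R_,0);pl=np.polyfit(L[:,0],L[:,1],1);pr=np.polyfit(R_[:,0],R_[:,1],1);print("ends",pl,pr)
for b in((125,160,222,255),(135,165,275,300)):
    q=P[b[2]:b[3],b[0]:b[1]].reshape(-1,3);q=q[(q[:,2]>.168)&(q[:,2]<.19)];print("handle top",len(q),np.median(q,0),cv2.minAreaRect((q[:,:2]*1000).astype(np.float32)))
s=P[...,2];print("z left box",s[220,90],s[220,30],s[350,50])
st=readout=None
E
```

```text
[[658.0, 224.7], [660.7, 12.7], [560.3, 11.4], [556.1, 222.5]] [212.  100.3 211.2 101.9] [608.8 117.8   0. ]
yaw 0.9268778084342612
edges [-0.01805563  0.6630145 ] [-0.01668049  0.55942466]
ends [0.01197698 0.21738116] [ 0.02010305 -0.00097671]
handle top 195 [0.56874604 0.38321813 0.17511747] ((569.89013671875, 385.1397705078125), (26.859102249145508, 25.98591423034668), 89.7127685546875)
handle top 188 [0.47167258 0.36403661 0.17543329] ((472.23406982421875, 365.9829406738281), (27.522886276245117, 25.275157928466797), 83.18706512451172)
z left box 0.09803873890325764 0.16500663156659556 0.16018421977531033
```

```bash
cat >> h.py <<'E'
from rig import readout
from scipy.spatial.transform import Rotation as Ro
def down(yaw_y):  # tool pointing down, tool y at world angle yaw_y (deg)
    a=np.radians(yaw_y);y=np.array([np.cos(a),np.sin(a),0]);z=np.array([0,0,-1.]);return np.c_[np.cross(y,z),y,z]
def row(target,R):
    s=readout.read_state();R0=np.array(s["tcp_rot"]);p=s["position"]
    sh=R0.T@(np.array(target)-p)/.25;rv=Ro.from_matrix(R0.T@R).as_rotvec(degrees=True)/90
    print("t",round(s["time_s"],2),"pos",p.round(4),"row",sh.round(3).tolist()+rv.round(3).tolist())
E
```

Call:
send_rows(moves=[[0,0,-0.4,0,0,0],[0,0,-0.4,0,0,0],[-1,-0.98,-0.4,0,0,0],[-1,-0.98,-0.4,0,0,0],[-1,-0.98,-0.4,0,0,0],[-1,-0.98,-0.4,0,0,0],[-1,-0.98,-0.4,0,0,0],[-1,-0.98,-0.4,0,0,0],[-1,-0.98,-0.4,0,0,0],[-1,-0.98,-0.4,0,0,0]], grip=1)

```text
time_s: 1.1
position: [0.3913, 0.23, 0.3223]
tcp_rot: [[-0.899, 0.439, 0.0], [0.439, 0.899, -0.003], [-0.001, -0.002, -1.0]]
force: [-0.0, 0.2, -0.3]
opening: 0.997
grasp_force: 0.0
```

```bash
python3 -c "
from h import *
row([.5834,-.2993,.2],down(5.8))
row([.5834,-.2993,.2],down(185.8))
print(readout.read_state()['joint_positions'].round(1))"
```

```text
t 1.1 pos [0.3913 0.23   0.3223] row [-1.619, -1.565, 0.495, -0.001, 0.002, 0.647]
t 1.1 pos [0.3913 0.23   0.3223] row [-1.619, -1.565, 0.495, -0.002, -0.001, -1.353]
[ 16.4   9.8  97.5  -0.2  72.7 -47.5]
```

Call:
send_rows(moves=[[-1,-0.97,0,0,0,0.647],[-1,-0.97,0,0,0,0.647],[-1,-0.97,0,0,0,0.647],[-1,-0.97,0,0,0,0.647],[-1,-0.97,0,0,0,0.647],[-1,-0.97,0,0,0,0.647],[-1,-0.97,0,0,0,0.647],[-1,-0.97,0,0,0,0.647],[-1,-0.97,0,0,0,0.647],[-1,-0.97,0,0,0,0.647]])

```text
time_s: 2.1
position: [0.5096, -0.0899, 0.3221]
tcp_rot: [[-0.11, 0.994, -0.002], [0.994, 0.11, 0.001], [0.002, -0.001, -1.0]]
force: [-0.5, 0.0, 0.2]
opening: 1.0
grasp_force: 0.0
```

```bash
python3 -c "
from h import *
row([.5834,-.2993,.2],down(5.8))
row([.5834,-.2993,.1],down(5.8))
print(readout.read_state()['joint_positions'].round(1))"
```

```text
t 2.1 pos [ 0.5096 -0.0899  0.3221] row [-0.866, 0.202, 0.487, -0.001, -0.001, 0.006]
t 2.1 pos [ 0.5096 -0.0899  0.3221] row [-0.867, 0.202, 0.887, -0.001, -0.001, 0.006]
[-22.4  15.6  89.6   0.   74.9 -28.8]
```

Call:
send_rows(moves=[[-0.867,0.202,0.45,0,0,0.006],[-0.867,0.202,0.45,0,0,0.006],[-0.867,0.202,0.45,0,0,0.006],[-0.867,0.202,0.45,0,0,0.006],[-0.867,0.202,0.45,0,0,0.006],[-0.867,0.202,0.45,0,0,0.006],[-0.867,0.202,0.45,0,0,0.006]])

```text
time_s: 2.8
position: [0.5838, -0.2998, 0.2088]
tcp_rot: [[-0.1, 0.995, -0.002], [0.995, 0.1, 0.003], [0.003, -0.002, -1.0]]
force: [-0.0, 0.5, 1.1]
opening: 1.002
grasp_force: 0.0
```

```bash
cat >> h.py <<'E'
def wrist(name):
    s=readout.read_state();ci=viewer.camera_info("wrist");T=np.eye(4);T[:3,:3]=s["tcp_rot"];T[:3,3]=s["position"]
    p,d=viewer.capture("wrist");W=np.linalg.inv(T@ci["tool_from_camera"])
    ci["R"],ci["t"]=W[:3,:3],W[:3,3];cv2.imwrite(f"pics/{name}.png",p[...,::-1]);np.savez(name+".npz",p=p,d=d);return p,d,ci
E
python3 - <<'E'
from h import *
p,d,ci=wrist("w1")
P=cloud(ci,d)
m=(P[...,2]>.045)&(P[...,2]<.065)&(np.hypot(P[...,0]-.583,P[...,1]+.3)<.06)
q=(P[m][:,:2]*1000).astype(np.float32);print(len(q),np.median(P[m],0));print(cv2.minAreaRect(q))
row([.5834,-.2993,.023],down(5.8))
E
```

```text
711 [ 0.58279793 -0.2978454   0.05352288]
((582.93212890625, -298.7835388183594), (13.0866117477417, 30.137582778930664), 5.657312870025635)
t 2.85 pos [ 0.584  -0.2992  0.21  ] row [-0.001, -0.002, 0.748, -0.001, -0.001, 0.0]
```

View pics/w1.png

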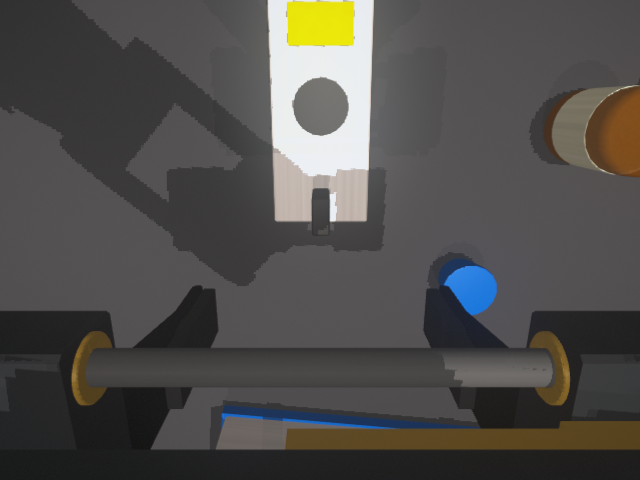

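The wrist view shows the fin at (320,210), centred between the open fingers. The slab is below it and the bung at (470,288) is clear. Now descend and grip.

Call:
send_rows(moves=[[-0.001,-0.004,0.3,0,0,0],[-0.001,-0.004,0.6,0,0,0],[-0.001,-0.004,0.748,0,0,0],[-0.001,-0.004,0.748,0,0,0],[-0.001,-0.004,0.748,0,0,0],[-0.001,-0.004,0.748,0,0,0]])

```text
time_s: 3.45
position: [0.5839, -0.3004, 0.0247]
tcp_rot: [[-0.101, 0.995, 0.001], [0.995, 0.101, -0.0], [-0.0, 0.001, -1.0]]
force: [0.9, 0.1, 0.3]
opening: 0.997
grasp_force: 0.0
```

Call:
send_rows(moves=[[0,0,0,0,0,0],[0,0,0,0,0,0],[0,0,0,0,0,0],[0,0,0,0,0,0],[0,0,0,0,0,0],[0,0,0,0,0,0],[0,0,0,0,0,0]], grip=0)

```text
time_s: 4.15
position: [0.583, -0.3019, 0.023]
tcp_rot: [[-0.099, 0.995, -0.0], [0.995, 0.099, 0.0], [0.0, -0.0, -1.0]]
force: [-0.5, 0.5, 0.3]
opening: 0.449
grasp_force: 0.0
```

```bash
python3 -c "
from h import *
row([.6104,.038,.024],down(1))"
```

```text
t 4.15 pos [ 0.583  -0.3019  0.023 ] row [1.342, 0.243, -0.004, -0.0, -0.0, 0.052]
```

Call:
send_rows(moves=[[0,0,0,0,0,0],[0,0,0,0,0,0],[0,0,0,0,0,0],[0,0,0,0,0,0],[0,0,0,0,0,0],[0,0,0,0,0,0]])

```text
time_s: 4.75
position: [0.5832, -0.3019, 0.0229]
tcp_rot: [[-0.099, 0.995, 0.0], [0.995, 0.099, -0.0], [-0.0, 0.0, -1.0]]
force: [0.4, -0.1, -1.2]
opening: 0.159
grasp_force: 30.0
```

```bash
python3 -c "
from h import *
row([.6104,.038,.024],down(1))"
```

```text
t 4.75 pos [ 0.5832 -0.3019  0.0229] row [1.342, 0.243, -0.004, 0.0, 0.0, 0.052]
```

Call:
send_rows(moves=[[0.05,0.01,0,0,0,0],[0.13,0.02,0,0,0,0],[0.22,0.04,0,0,0,0.01],[0.31,0.06,0,0,0,0.01],[0.4,0.07,0,0,0,0.02],[0.49,0.09,0,0,0,0.02],[0.58,0.11,0,0,0,0.03],[0.67,0.12,0,0,0,0.03],[0.76,0.14,0,0,0,0.04],[0.85,0.16,0,0,0,0.04],[0.94,0.17,0,0,0,0.04],[1,0.18,0,0,0,0.04]])

```text
time_s: 5.95
position: [0.6018, -0.0456, 0.0229]
tcp_rot: [[-0.039, 0.999, -0.002], [0.999, 0.039, 0.0], [0.001, -0.002, -1.0]]
force: [-0.0, -2.1, -2.0]
opening: 0.158
grasp_force: 30.0
```

```bash
python3 -c "
from h import *
row([.6104,.036,.0235],down(1))"
```

```text
t 5.95 pos [ 0.6018 -0.0456  0.0229] row [0.325, 0.047, -0.002, -0.001, -0.0, 0.013]
```

Call:
send_rows(moves=[[0.09,0.01,0,0,0,0.005],[0.18,0.025,0,0,0,0.01],[0.26,0.04,0,0,0,0.013],[0.31,0.047,0,0,0,0.013],[0.32,0.047,0,0,0,0.013],[0.32,0.047,0,0,0,0.013],[0.32,0.047,0,0,0,0.013]])

```text
time_s: 6.65
position: [0.6114, 0.032, 0.023]
tcp_rot: [[-0.015, 1.0, -0.001], [1.0, 0.015, 0.001], [0.001, -0.001, -1.0]]
force: [0.1, 2.1, -2.0]
opening: 0.161
grasp_force: 30.0
```

```bash
python3 - <<'E'
from h import *
row([.6104,.036,.0235],down(1))
p,d=viewer.capture("top");ci=viewer.camera_info("top")
def ov(ci,im,S,yaw,z=0):
    pass
S=np.array([.609,.118,0]);a=np.radians(1);Rs=np.array([[np.cos(a),-np.sin(a),0],[np.sin(a),np.cos(a),0],[0,0,1]])
im=cv2.resize(p,None,fx=4,fy=4,interpolation=cv2.INTER_CUBIC)
def poly(pts,c):
    X=np.array(pts)@Rs.T+S;q=((proj(ci,X)+.5)*4-.5);cv2.polylines(im,[np.int32(q.round())],True,c,1)
poly([(x,y,.014) for x,y in((-.04,-.095),(.04,-.095),(.04,.095),(-.04,.095))],(255,0,0))
poly([(x,y,0) for x,y in((-.05,-.105),(.05,-.105),(.05,.105),(-.05,.105))],(0,160,0))
n=np.array([0,.5,np.cos(np.pi/6)]);v=np.array([0,n[2],-.5]);t=np.linspace(0,2*np.pi,40)
for s,r in((0,.011),(0,.0165)):
    poly([np.array([0,.05,.115])+r*(np.cos(k)*np.array([1,0,0])+np.sin(k)*v) for k in t],(255,255,0))
cv2.imwrite("pics/c2.png",im[760:1080,880:1360,::-1])
sp,sd=viewer.capture("scene");np.savez("scene1.npz",p=sp);ci=viewer.camera_info("scene")
im=cv2.resize(sp,None,fx=4,fy=4,interpolation=cv2.INTER_CUBIC)
for s,r in((0,.011),(0,.0165)):
    poly([np.array([0,.05,.115])+r*(np.cos(k)*np.array([1,0,0])+np.sin(k)*v) for k in t],(255,255,0))
poly([(x,y,0) for x,y in((-.05,-.105),(.05,-.105),(.05,.105),(-.05,.105))],(0,160,0))
poly([(x,y,.014) for x,y in((-.04,-.095),(.04,-.095),(.04,.095),(-.04,.095))],(255,0,0))
cv2.imwrite("pics/c3.png",im[760:1180,1160:1700,::-1])
E
```

```text
t 6.65 pos [0.6114 0.032  0.023 ] row [0.016, -0.004, -0.002, -0.001, -0.001, -0.001]
```

View pics/c2.png

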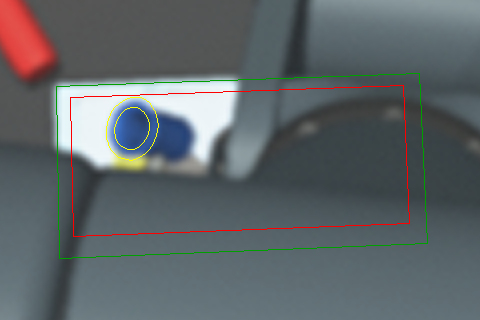

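View pics/c3.png

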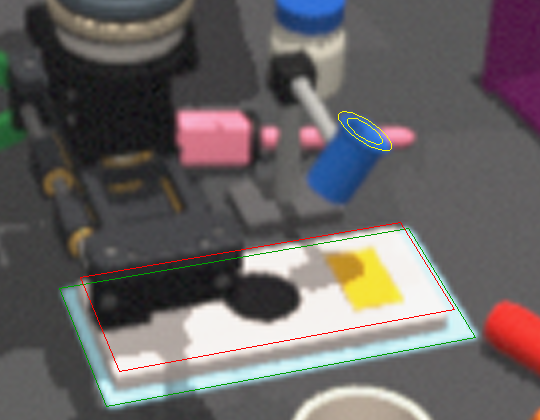

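The block lies about 4 mm short in y and is otherwise aligned; the red outline fits in both crops. The tube mouth is within about 2 mm of the prediction. The pink probe (not listed) now lies on the bench behind the post, so I'll check that later. Nudge the block, release and rise.

Call:
send_rows(moves=[[0.012,-0.004,0,0,0,0],[0.018,-0.005,0,0,0,0],[0.018,-0.005,0,0,0,0],[0.018,-0.005,0,0,0,0]])

```text
time_s: 7.15
position: [0.6108, 0.0357, 0.0231]
tcp_rot: [[-0.016, 1.0, 0.0], [1.0, 0.016, -0.0], [-0.0, 0.0, -1.0]]
force: [-0.1, -1.8, -2.1]
opening: 0.163
grasp_force: 30.0
```

Call:
send_rows(moves=[[0,0,0,0,0,0],[0,0,0,0,0,0],[0,0,0,0,0,0],[0,0,-0.1,0,0,0],[0,0,-0.3,0,0,0],[0,0,-0.5,0,0,0],[0,0,-0.7,0,0,0],[0,0,-0.9,0,0,0],[0,0,-1,0,0,0]], grip=1)

```text
time_s: 8.05
position: [0.6126, 0.0364, 0.2787]
tcp_rot: [[-0.016, 1.0, 0.009], [1.0, 0.016, -0.001], [-0.001, 0.009, -1.0]]
force: [0.0, -0.8, 0.0]
opening: 0.893
grasp_force: 0.0
```

```bash
python3 - <<'E'
from h import *
ci=viewer.camera_info("scene")
print("pink handle",ray(ci,(344,224),.015))
p,d,ci=wrist("w2");P=cloud(ci,d)
m=(P[...,2]>.045)&(P[...,2]<.065)&(np.hypot(P[...,0]-.61,P[...,1]-.038)<.05)
print("fin",cv2.minAreaRect((P[m][:,:2]*1000).astype(np.float32)))
for a in(10,190,100,-80): row([.5695,.384,.127],down(a))
print(readout.read_state()['joint_positions'].round(1))
E
```

```text
pink handle [[0.46399903 0.13387703 0.015     ]]
fin ((610.251220703125, 38.54979705810547), (13.810782432556152, 30.155092239379883), 0.5638872981071472)
t 8.1 pos [0.6142 0.0362 0.2818] row [1.395, -0.164, 0.615, 0.009, 0.002, -0.101]
t 8.1 pos [0.6142 0.0362 0.2818] row [1.395, -0.164, 0.615, 0.003, -0.013, 1.899]
t 8.1 pos [0.6142 0.0362 0.2818] row [1.395, -0.164, 0.615, 0.006, 0.009, -1.101]
t 8.1 pos [0.6142 0.0362 0.2818] row [1.395, -0.164, 0.615, 0.008, -0.006, 0.899]
[-7.  25.7 80.1  0.  73.3 -8. ]
```

View pics/w2.png

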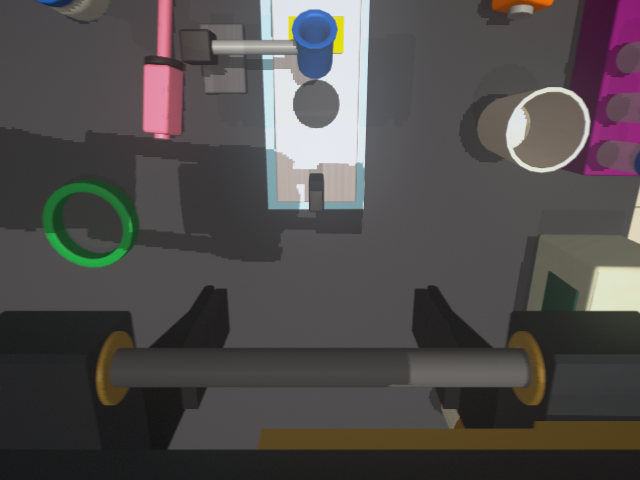

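The wrist view shows the block squarely on the plate: the margins match at columns 263–273 and 360–369, and the fin is at (316,190). The pink probe (162,95) and the tape (88,222) are clear of the work. Now move above the orange probe.

Call:
send_rows(moves=[[0.9,-0.1,-0.05,0,0,-0.9],[0.9,-0.1,-0.05,0,0,-0.9],[0.9,-0.1,-0.05,0,0,-0.9],[0.9,-0.1,-0.05,0,0,-0.9],[0.9,-0.1,-0.05,0,0,-0.9],[0.9,-0.1,-0.05,0,0,-0.9],[0.9,-0.1,-0.05,0,0,-0.9],[0.9,-0.1,-0.05,0,0,-0.9],[0.9,-0.1,-0.05,0,0,-0.9],[0.9,-0.1,-0.05,0,0,-0.9],[0.9,-0.1,-0.05,0,0,-0.9]], grip=1)

```text
time_s: 9.2
position: [0.5815, 0.2609, 0.2852]
tcp_rot: [[-0.99, 0.141, -0.001], [0.141, 0.99, -0.0], [0.001, -0.0, -1.0]]
force: [0.2, 0.6, 1.3]
opening: 1.003
grasp_force: 0.0
```

```bash
python3 - <<'E'
from h import *
row([.5695,.384,.27],down(95))
p,d=viewer.capture("top");ci=viewer.camera_info("top");P=cloud(ci,d)
hsv=cv2.cvtColor(p,cv2.COLOR_RGB2HSV);m=((hsv[...,0]<15)&(hsv[...,1]>180)&(hsv[...,2]>120)&(P[...,2]>0.0)).astype(np.uint8)
n,l,s,c=cv2.connectedComponentsWithStats(m)
for k in range(1,n):
    if s[k,4]>30: print(c[k].round(),s[k,4],np.median(P[l==k],0).round(3),P[...,2][l==k].max())
cv2.imwrite("pics/t3.png",p[...,::-1])
E
```

```text
t 9.2 pos [0.5815 0.2609 0.2852] row [0.117, 0.481, 0.061, -0.0, -0.001, -0.145]
[214. 177.] 31 [0.734 0.266 0.022] 0.025788717629906092
[209. 180.] 33 [0.727 0.277 0.023] 0.025214534075425697
```

Move above the probe and look with the wrist camera.

Call:
send_rows(moves=[[0.117,0.481,0.02,0,0,-0.145],[0.117,0.481,0.02,0,0,-0.145],[0.117,0.481,0.02,0,0,-0.145],[0.117,0.481,0.02,0,0,-0.145],[0.117,0.481,0.02,0,0,-0.145]])

```text
time_s: 9.75
position: [0.5695, 0.3841, 0.2801]
tcp_rot: [[-0.996, -0.087, -0.001], [-0.087, 0.996, -0.001], [0.001, -0.001, -1.0]]
force: [-0.1, 0.2, 0.1]
opening: 0.998
grasp_force: 0.0
```

```bash
python3 - <<'E'
from h import *
p,d,ci=wrist("w3");P=cloud(ci,d)
hsv=cv2.cvtColor(p,cv2.COLOR_RGB2HSV)
m=(hsv[...,0]<20)&(hsv[...,1]>120)&(P[...,2]>.165)&(P[...,2]<.19)&(np.hypot(P[...,0]-.5695,P[...,1]-.384)<.05)
print("handle top",m.sum(),np.median(P[m],0),cv2.minAreaRect((P[m][:,:2]*1000).astype(np.float32)))
row([.5695,.384,.13],down(95))
E
```

```text
handle top 1108 [0.56510084 0.3850241  0.17326897] ((569.91748046875, 385.9254150390625), (26.570358276367188, 25.282785415649414), 0.6520448327064514)
t 9.8 pos [0.5699 0.3833 0.2802] row [0.001, 0.004, 0.601, -0.001, -0.0, -0.001]
```

View pics/w3.png

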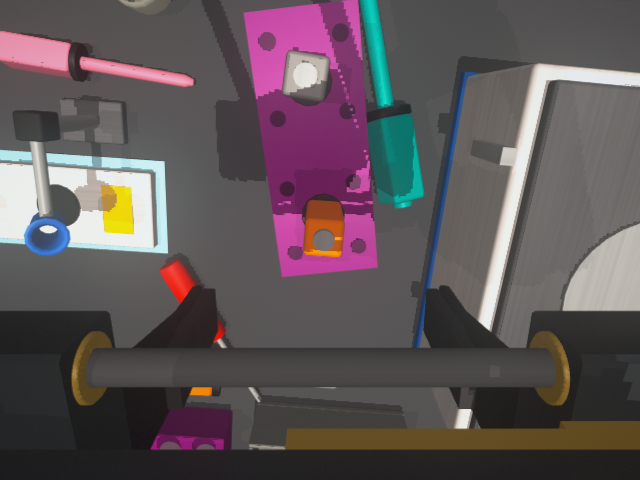

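The wrist view shows the orange handle at (323,230), lined up between the fingers, and the grey spare at (305,75), about 100 mm off. The pink and turquoise decoys lie toppled and are not in the way. Descend and grip.

Call:
send_rows(moves=[[0,0.01,0.2,0,0,0.02],[0,0.01,0.4,0,0,0.02],[0,0.01,0.55,0,0,0.02],[0,0.01,0.6,0,0,0.02],[0,0.01,0.6,0,0,0.02],[0,0.01,0.6,0,0,0.02]])

```text
time_s: 10.4
position: [0.5716, 0.3864, 0.1326]
tcp_rot: [[-0.999, -0.054, 0.003], [-0.054, 0.999, 0.001], [-0.003, 0.001, -1.0]]
force: [0.0, -0.4, 1.3]
opening: 0.999
grasp_force: 0.0
```

Call:
send_rows(moves=[[0,0,0,0,0,0],[0,0,0,0,0,0],[0,0,0,0,0,0],[0,0,0,0,0,0],[0,0,0,0,0,0],[0,0,0,0,0,0],[0,0,0,0,0,0],[0,0,0,0,0,0],[0,0,0,0,0,0],[0,0,0,0,0,0],[0,0,0,0,0,0],[0,0,0,0,0,0]], grip=0)

```text
time_s: 11.6
position: [0.5698, 0.3864, 0.1304]
tcp_rot: [[-0.998, -0.055, -0.0], [-0.055, 0.998, -0.0], [0.0, -0.0, -1.0]]
force: [0.1, -0.0, -0.3]
opening: 0.303
grasp_force: 29.5
```

Call:
send_rows(moves=[[0,0,-0.1,0,0,0],[0,0,-0.25,0,0,0],[0,0,-0.4,0,0,0],[0,0,-0.55,0,0,0],[0,0,-0.7,0,0,0],[0,0,-0.75,0,0,0],[0,0,-0.75,0,0,0]])

```text
time_s: 12.3
position: [0.5706, 0.3869, 0.3202]
tcp_rot: [[-0.998, -0.055, 0.004], [-0.055, 0.998, 0.002], [-0.004, 0.002, -1.0]]
force: [0.3, -0.2, -1.4]
opening: 0.301
grasp_force: 29.9
```

```bash
cat >> h.py <<'E'
def ins(M,dist,off=.0204,lean=30):
    a=np.radians(1);Rs=Ro.from_euler("z",1,degrees=True).as_matrix();l=np.radians(lean)
    n=Rs@[0,np.sin(l),np.cos(l)];y=Rs@[0,np.cos(l),-np.sin(l)];R=np.c_[np.cross(y,-n),y,-n]
    return np.array(M)+n*(dist+off),R
E
python3 -c "
from h import *
T,R=ins([.608,.168,.115],.125);print(T);row(T,R)"
```

```text
[0.60673121 0.24068893 0.24092009]
t 12.3 pos [0.5706 0.3869 0.3202] row [-0.111, -0.593, 0.317, 0.334, 0.009, 0.023]
```

Call:
send_rows(moves=[[-0.03,-0.15,0.02,0.08,0,0.01],[-0.06,-0.3,0.05,0.16,0,0.01],[-0.09,-0.45,0.1,0.25,0.01,0.02],[-0.111,-0.593,0.2,0.334,0.01,0.023],[-0.111,-0.593,0.25,0.334,0.01,0.023],[-0.111,-0.593,0.3,0.334,0.01,0.023],[-0.111,-0.593,0.3,0.334,0.01,0.023],[-0.111,-0.593,0.3,0.334,0.01,0.023]])

```text
time_s: 13.1
position: [0.6058, 0.2405, 0.2435]
tcp_rot: [[-1.0, -0.017, 0.004], [-0.017, 0.866, -0.5], [0.005, -0.5, -0.866]]
force: [-0.2, 0.5, -1.8]
opening: 0.298
grasp_force: 29.9
```

```bash
python3 - <<'E'
from h import *
T,R=ins([.608,.168,.115],.125);row(T,R)
s=readout.read_state();print(s["joint_positions"].round(1))
p,d,ci=wrist("w4");np.savez("ci4.npz",R=ci["R"],t=ci["t"])
o=np.array(s["position"])+np.array(s["tcp_rot"])[:,2]*np.array([.0204,.1204])[:,None]
print("expected px: origin,tip,mouth",proj(ci,np.r_[o,[[.608,.168,.115]]]).round(1).tolist())
E
```

```text
t 13.1 pos [0.6058 0.2405 0.2435] row [-0.004, 0.006, 0.009, -0.0, -0.003, 0.001]
[ 24.2  39.1  67.8 -27.3  86.7 -62. ]
expected px: origin,tip,mouth [[318.0, 292.3], [318.6, 230.9], [320.6, 222.7]]
```

View pics/w4.png

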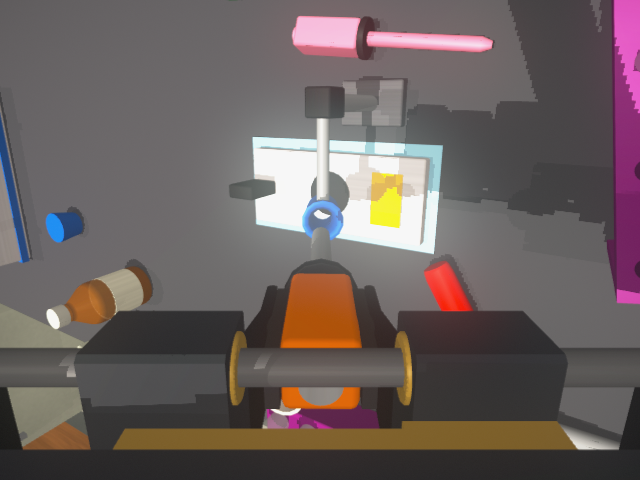

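The wrist view shows the mouth ring at (322,220) with the rod tip right in front of it at (320,232), within about 2 px of the predictions. I'll quantify both.

```bash
python3 - <<'E'
from h import *
Z=np.load("w4.npz");p,d=Z["p"],Z["d"];c=np.load("ci4.npz");ci=viewer.camera_info("wrist");ci["R"],ci["t"]=c["R"],c["t"]
hsv=cv2.cvtColor(p,cv2.COLOR_RGB2HSV);m=(hsv[...,0]>100)&(hsv[...,0]<125)&(hsv[...,1]>120);m[:190]=0;m[250:]=0;m[:,:290]=0;m[:,355:]=0
v,u=np.where(m);print(u.min(),u.max(),v.min(),v.max())
cs,_=cv2.findContours(m.astype(np.uint8),cv2.RETR_EXTERNAL,cv2.CHAIN_APPROX_NONE);k=max(cs,key=len)
hull=cv2.convexHull(k);e=cv2.fitEllipse(hull);print("ellipse",e)
n=Ro.from_euler("z",1,degrees=True).as_matrix()@[0,.5,np.cos(np.pi/6)];M=np.array([.608,.168,.115])
R,t=ci["R"],ci["t"];cc=-R.T@t
dd=np.array([(e[0][0]-ci["cx"])/ci["fx"],(e[0][1]-ci["cy"])/ci["fy"],1])@R
X=cc+dd*((M-cc)@n)/(dd@n);print("mouth est",X.round(4), "size mm per px",((X-cc)@R[2])/428)
g=p[...].astype(int)
for r in(235,242,250): print(r,p[r,296:346].mean(1).astype(int).tolist(), "d",(d[r,300:342:3]*1000).astype(int).tolist())
for uu in (316,320,324): print(uu,p[222:250,uu].tolist())
E
```

```text
303 342 201 239
ellipse ((322.3468017578125, 220.61172485351562), (39.79582214355469, 40.55341339111328), 179.35556030273438)
mouth est [0.6064 0.1691 0.1143] size mm per px 0.0007435076659514259
235 [134, 134, 134, 134, 134, 134, 134, 135, 135, 134, 137, 148, 164, 169, 172, 174, 168, 162, 157, 153, 148, 144, 139, 137, 133, 132, 132, 131, 130, 129, 128, 126, 126, 143, 174, 177, 179, 175, 170, 166, 174, 216, 240, 242, 242, 242, 242, 242, 242, 242] d [476, 475, 473, 322, 282, 270, 268, 266, 267, 272, 324, 324, 324, 450]
242 [130, 130, 130, 131, 130, 131, 131, 130, 132, 131, 131, 131, 131, 131, 133, 143, 161, 154, 137, 137, 134, 133, 131, 130, 129, 128, 127, 127, 127, 125, 124, 123, 123, 123, 128, 134, 133, 133, 133, 133, 133, 134, 134, 134, 134, 134, 135, 134, 134, 135] d [480, 477, 477, 474, 264, 256, 253, 252, 253, 257, 272, 459, 455, 452]
250 [127, 127, 127, 127, 127, 127, 127, 127, 127, 128, 127, 127, 127, 128, 128, 132, 134, 134, 133, 131, 129, 127, 126, 124, 124, 123, 124, 123, 122, 121, 120, 119, 119, 118, 119, 130, 130, 130, 129, 130, 130, 130, 130, 130, 131, 131, 130, 131, 132
[... 822 characters left out ...]
132, 133, 130], [131, 132, 130], [131, 133, 130], [130, 132, 129], [130, 131, 129], [129, 130, 128], [129, 131, 128], [128, 128, 126], [129, 129, 126], [127, 128, 125], [126, 127, 125], [126, 127, 124], [126, 126, 124]]
324 [[105, 123, 155], [105, 122, 154], [104, 122, 155], [103, 121, 154], [103, 121, 158], [106, 124, 155], [131, 134, 136], [133, 135, 132], [133, 135, 131], [133, 135, 132], [132, 133, 130], [131, 132, 130], [130, 132, 130], [131, 131, 129], [130, 131, 129], [129, 130, 129], [128, 129, 128], [128, 129, 127], [128, 129, 127], [127, 128, 126], [128, 128, 126], [127, 128, 125], [126, 127, 125], [125, 127, 123], [124, 126, 123], [124, 126, 122], [123, 125, 122], [123, 124, 122]]
```

Call:
send_rows(moves=[[0.002,0.006,0,0,0,0],[0.002,0.006,0.05,0,0,0],[0.002,0.006,0.1,0,0,0],[0.002,0.006,0.14,0,0,0],[0.002,0.006,0.18,0,0,0],[0.002,0.006,0.22,0,0,0],[0.002,0.006,0.26,0,0,0],[0.002,0.006,0.3,0,0,0],[0.002,0.006,0.3,0,0,0]])

```text
time_s: 14.05
position: [0.6045, 0.2026, 0.1757]
tcp_rot: [[-1.0, -0.018, 0.0], [-0.016, 0.865, -0.502], [0.009, -0.502, -0.865]]
force: [0.1, 0.5, -1.1]
opening: 0.296
grasp_force: 29.9
```

Call:
send_rows(moves=[[0,0,0.04,0,0,0],[0,0,0.08,0,0,0],[0,0,0.12,0,0,0],[0,0,0.15,0,0,0],[0,0,0.17,0,0,0],[0,0,0.18,0,0,0],[0,0,0.18,0,0,0]])

```text
time_s: 14.75
position: [0.6055, 0.1809, 0.1382]
tcp_rot: [[-1.0, -0.017, 0.003], [-0.017, 0.865, -0.501], [0.006, -0.501, -0.865]]
force: [-0.2, 0.3, -1.5]
opening: 0.298
grasp_force: 29.9
```

Call:
send_rows(moves=[[0,0,0.006,0,0,0],[0,0,0.012,0,0,0],[0,0,0.016,0,0,0],[0,0,0.016,0,0,0]])

```text
time_s: 15.15
position: [0.6055, 0.1791, 0.135]
tcp_rot: [[-1.0, -0.017, 0.003], [-0.017, 0.865, -0.501], [0.006, -0.501, -0.865]]
force: [-0.0, -0.3, -0.6]
opening: 0.295
grasp_force: 29.9
```

Call:
send_rows(moves=[[0,0,0.004,0,0,0],[0,0,0.008,0,0,0],[0,0,0.012,0,0,0],[0,0,0.012,0,0,0]])

```text
time_s: 15.55
position: [0.6056, 0.1779, 0.1329]
tcp_rot: [[-1.0, -0.017, 0.004], [-0.017, 0.865, -0.501], [0.005, -0.501, -0.866]]
force: [-1.2, 2.2, 2.4]
opening: 0.299
grasp_force: 29.9
```

Call:
send_rows(moves=[[0,0,0.004,0,0,0],[0,0,0.006,0,0,0],[0,0,0.006,0,0,0]])

```text
time_s: 15.85
position: [0.6056, 0.1779, 0.1329]
tcp_rot: [[-1.0, -0.017, 0.005], [-0.017, 0.866, -0.501], [0.004, -0.501, -0.866]]
force: [-3.0, 4.8, 7.8]
opening: 0.294
grasp_force: 29.8
```

The shoulder is seated: the tool has stopped and the force is rising along the bore. Release and back out along the bore axis.

Call:
send_rows(moves=[[0,0,-0.005,0,0,0],[0,0,-0.005,0,0,0],[0,0,-0.005,0,0,0],[0,0,-0.005,0,0,0],[0,0,-0.005,0,0,0],[0,0,-0.005,0,0,0],[0,0,-0.005,0,0,0],[0,0,-0.1,0,0,0],[0,0,-0.25,0,0,0],[0,0,-0.4,0,0,0],[0,0,-0.55,0,0,0],[0,0,-0.6,0,0,0]], grip=1)

```text
time_s: 17.05
position: [0.6066, 0.2543, 0.2649]
tcp_rot: [[-1.0, -0.015, 0.01], [-0.019, 0.867, -0.498], [-0.001, -0.499, -0.867]]
force: [-0.3, -0.2, 0.4]
opening: 0.997
grasp_force: 0.0
```

```bash
python3 - <<'E'
from h import *
p,d=viewer.capture("scene");q,_=viewer.capture("top")
a=cv2.resize(p[150:310,270:510],None,fx=3.3,fy=3.3,interpolation=cv2.INTER_CUBIC)[:528]
cv2.imwrite("pics/f.png",cv2.resize(np.vstack([a[:,:792]]),None,fx=1,fy=1)[...,::-1])
p,d,ci=wrist("w5");P=cloud(ci,d)
m=(P[...,2]>.045)&(P[...,2]<.065)&(np.hypot(P[...,0]-.61,P[...,1]-.038)<.04)
print("fin",m.sum(),cv2.minAreaRect((P[m][:,:2]*1000).astype(np.float32)) if m.any() else 0)
hsv=cv2.cvtColor(p,cv2.COLOR_RGB2HSV);m=(hsv[...,0]<20)&(hsv[...,1]>150)&(np.linalg.norm(P-[.607,.2,.172],axis=-1)<.03)
if m.any(): n=np.array([-.0087,.5,.866]);X=P[m]-[.607,.169,.1145];s=X@n;print("handle top along bore",np.percentile(s,95),"off-axis",(np.median(X[s>.06],0)-n*np.median(s[s>.06])).round(4))
print(readout.read_state()["time_s"])
E
```

```text
fin 363 ((609.788330078125, 38.979530334472656), (14.213497161865234, 30.77414894104004), 1.0192924737930298)
handle top along bore 0.06476412443712135 off-axis [-0.0056  0.0061 -0.0031]
17.2
```

View pics/f.png

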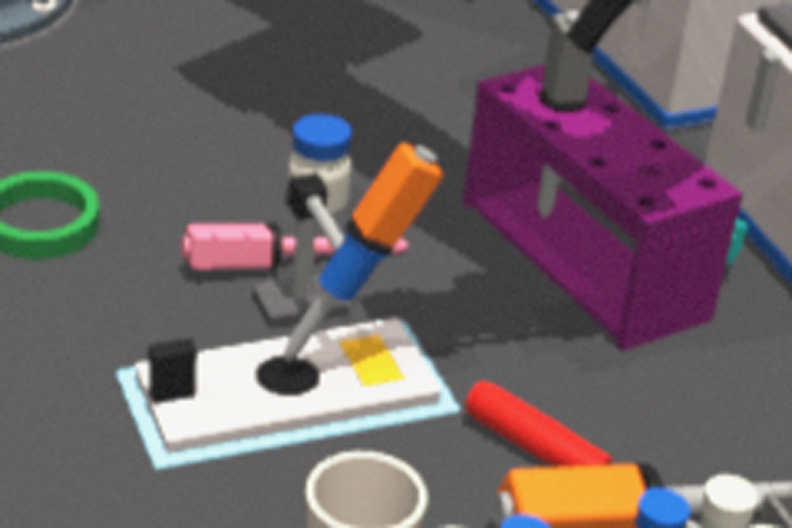

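The final crop shows the probe's shoulder home on the tube mouth at crop (372,235), the block square on the plate, the spare in its hole at (565,85), and the arm clear. Handing in.

```bash
python3 -c "
from rig import ticket
print(ticket.hand_in())"
```

```text
the job is handed in; nothing more can be done
None
```

I handed the job in at about 17 s of the 59 s allowed, with the block square on the cold plate, the orange probe pushed home in the guide tube and released, and the spare still in its hole; the hand-in gave no verdict, and the free-standing pink, turquoise and large orange decoys toppled during the run for a reason I don't know.

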